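# Reset the tripped chip extractor at its bench station

### The job

The chip extractor has tripped. On the grey reset station on the worktop, push the sliding shutter off the round well with a fingertip, reach down into the round well and press its sunken button right down, holding it down for a good second, then push the shutter fully back over the round well. Only touch and push, grasp nothing: do not lift the station or shove it about, leave the button in the square well alone, and do not disturb the tools and parts lying around.

Things in the scene. Friction and masses are not known exactly. Their poses are not given: they have to be found in the camera images.
- station: the reset station: a grey painted metal box on four rubber feet, 100 (x) x 210 (y) x 72 mm high, about 2.5 kg, standing loose on the worktop. Origin: centre of its underside; z up; y runs along its length, from the square well to the round well. Its flat top at 72 mm carries two wells of the same depth (30 mm), 106 mm apart, and two aluminium rails, 10 mm wide and 8 mm high, along the long edges of the top, 66 mm apart inside, between which the shutter slides.
- round_well (a point): centre of the mouth of the round well, level with the top of the box, at y = +53 mm, x = 0 of the station: 50 mm in diameter, 30 mm deep, straight walls. At its bottom stands the reset button, a black round cap of 34 mm diameter whose top lies 21.5 mm below the mouth. The shutter covers this well at the start. Same axes as the station.
- square_well (a point): centre of the mouth of the square well at y = -53 mm, x = 0 of the station: 50 x 50 mm, 30 mm deep, with a square black test button 34 mm wide in it, also 21.5 mm below the mouth. This button must not be pressed. Same axes as the station.
- reset_button (a joint): travel of the sunken round button in m: 0 up, 0.006 fully down. Springs back; starts to move at about 1.8 N and reaches the bottom at about 4 N.
- test_button (a joint): travel of the sunken square button in m: 0 up, 0.006 fully down; same spring.
- shutter (a joint): position of the steel shutter in m: 0 is centred over the round well, 0.106 is centred over the square well; grows as the shutter slides towards the station's -y. It stops at both ends, stays where it is left and slides at about 1.5 N. The round well is wholly uncovered from about 0.055 on.
- shutter_fin (a point): centre of the upright fin on the shutter. The shutter is a dark steel plate, 66 (x) x 60 (y) x 4 mm, whose top is 5 mm above the top of the box (77 mm above the worktop); the fin stands across its middle: 40 mm long in station x, 8 mm thick in y, 22 mm high above the plate (top 99 mm above the worktop); this point is 11 mm below the fin's top. Pushing the fin along the station's y slides the shutter. Axes as the station.
- cylinder_a: bystander: nickel lock cylinder, 70 x 31 x 17 mm, lying beside the square-well end of the station. Origin at the centre of its underside.
- padlock: bystander: brass padlock lying flat, 76 x 48 x 15 mm, beside the round-well end of the station. Origin at the centre of its underside.
- screwdriver: bystander: screwdriver, 182 x 29 x 29 mm, lying along the front of the station. Origin at the centre of its underside.
- loupe: bystander: black eye loupe, 36 mm in diameter and height, standing behind the square-well end of the station. Origin at the centre of its underside.
- chip_brush: bystander: flat brush, 246 x 92 x 24 mm, lying at the left. Origin at the centre of its underside.

How it is judged (in metres and radians):
On the way, in this order (a step that is already met when the one before it is completed fails the run):
1. the shutter has been pushed clear of the round well (value of joint shutter above 0.05 m), for 0.1 s.
2. the sunken round button is pressed down and held there (value of joint reset_button above 0.0045 m), for 0.7 s.
3. the shutter is back over the round well (value of joint shutter below 0.008 m), for 0.1 s.
At the end, for the whole second after the job is handed in: The shutter is back within 8 mm of its stop over the round well, both buttons are up, and the station stands level and at rest within 30 mm of where it was (value of joint shutter below 0.008 m and value of joint each of reset_button, test_button below 0.001 m and linear speed of station below 0.01 m/s and distance of station from where it was at the start of the episode below 0.03 m and angle between station's own z axis and vertical below 0.05 rad); the robot touches nothing.
It fails at once if the button in the square well was pressed (value of joint test_button above 0.003 m).
It fails at once if the station was shoved away, lifted or tipped (distance of station from where it was at the start of the episode above 0.03 m or height (world z) of station above 0.008 m or angle between station's own z axis and vertical above 0.1 rad).
It fails at once if a bystander was moved or lifted by more than 20 mm (distance of any of cylinder_a, padlock, screwdriver, loupe, chip_brush from where it was at the start of the episode above 0.02 m).
It also fails if it takes over 56 s, if anything falls off the work surface, if the arm or the gripper's body presses on something with over 40 N, if the wrist force passes 120 N, or if a joint passes its speed limit or range.

### The arm

A 6-joint arm with a two-finger parallel gripper is mounted at the origin on a cart in front of the work surface, level with it; the furniture and walls round the work are solid. World frame = base frame: x ahead of the robot, y to its left, z up, the work surface at z = 0. Lengths are in mm, angles in rad, forces in N, time in s.
With the tool pointing down it reaches from about 350 to 775 mm from the base axis. Payload 7.3 kg.
Tool frame: the origin (TCP) lies midway between the tips of the shut fingers; the grasp point (between the pads) lies 19 mm behind it; x points along the fingers, y is the direction in which the jaws open and shut, and the axes are right-handed (so a half turn about x gives the same grasp; the last joint's range is limited). The gripper opens to 92 mm and grips with 3 to 60 N. Pads are 19 mm wide; open, the fingers measure 130 mm over their backs; the gripper's body (75 mm by 190 mm) begins 47 mm behind the grasp point.
Start: joints at [1.194, 0.342, 1.524, -0, 1.275, -0.146], TCP at [120.081, 511.102, 226.741] pointing down, gripper open.
Joint ranges: [-2.53, 2.53], [-0.77, 2.02], [0.04, 2.7], [-1, 4.14], [0.28, 2.66], [-3.11, 3.11]. Speed limits (rad/s): [2.57, 2.57, 3.14, 3.14, 3.14, 3.14].

### API

Orientations are given as [roll, pitch, yaw] about the fixed x, y, z axes, in that order (R = Rz(yaw) Ry(pitch) Rx(roll)).
In Python, from plant import get_obs, capture, close_job gives the robot as it stands. The module is installed in compiled form; this text tells all that it offers.
- The arm moves only by the tool send_rows, never from a script. Its argument "moves" is a list of rows, each a list of 4 numbers: the shift along the tool's x, y, z in mm, then the turn about the tool's x in degrees. In form: [[tx, ty, tz, yaw], ...]. A call has 1 to 8 rows; each row shifts and turns the commanded pose from where the row before left it, along the tool's axes as they then stand; what a row does not reach is not made up. A row lasts 1/8 s, in which the tool goes at most 62.5 mm and 10.7 degrees, less where a joint would pass 70% of its speed; a pose out of reach is approached as far as the arm can. A call with a gripper value outside its range is refused whole. "hand" is the opening, from 0 (shut) to 1 (fully open), set as the call begins (left out, the last holds). The fingers move at their own pace and stop on an object; the grip force is fixed at half the most. Time passes only in rows, so rows that do not move let the fingers close. It gives the time, the measured TCP pose, the force and the opening at its end, in the units of the state.
- get_obs(): the state, without advancing time (a new reading comes with each control period).
- capture(name): name is "side" or "top" or "wrist"; returns a dict with "image" (420x560x3 uint8, red, green, blue), "K" (3x3 intrinsics, pixels), "position" and "attitude" of the camera in the world; the wrist camera has in their place "mount" (4x4, takes a point from camera to tool coordinates, whose origin is the TCP and whose axes are the tool frame's). Camera axes: x right, y down, z forward; pixel columns grow to the right and rows downward; lengths in mm; the calibration is good to about 2 mm. A picture is of the moment at which its call begins: read the wrist's pose just before it. There is no depth.
- close_job(): hands the job in, once; it reports no verdict.
The state is a dict: "time": time; "joint_positions": joint angles; "dq": joint speeds; "tau": joint torques, N m; "tool_pos": TCP position; "tcp_rot": TCP orientation; "contact_force": force on the tool from outside, world axes, zero at the start; "moment": the same for the moment, N m; "grip_width": finger opening in mm.
Only numpy, scipy, OpenCV 4.12 (cv2) and the standard library are available. Lean on these libraries where they do the work, as an engineer would, in place of code of your own. Each camera call takes 0.05 s, during which the arm holds its last target. There are 200 camera calls.

## Working session

There is one attempt and no reset: what is moved stays moved. The work goes in short steps, Python scripts to look and compute and a tool call to move; the robot and the scene stay as the last step left them, time stands still between calls to the robot, and variables do not carry over. Pictures are saved under pics/ and viewed, about 8 in all and at most 12, crops included, and the job is handed in when it is done.

Besides the shell and the picture viewer there is one more tool, called after "Call:" by a JSON object that holds its "name" and its "arguments". send_rows: Moves the arm, as the interface text tells. Its arguments: {"type":"object","properties":{"moves":{"type":"array","items":{"type":"array","items":{"type":"number"}}},"hand":{"type":"number"}},"required":["moves"]}

```bash
mkdir -p pics; python3 - <<'E'
from plant import *
import cv2,numpy as np,pickle
o=get_obs();print(o)
d={}
for n in("top","side","wrist"):
    c=capture(n);d[n]=c
    cv2.imwrite(f"pics/{n}0.png",c["image"][:,:,::-1])
    print(n,{k:np.round(v,4).tolist() if k!='image' else 0 for k,v in c.items()})
pickle.dump(d,open("c0.pkl","wb"))
E
```

```text
{'time': 0.0, 'joint_positions': array([ 1.19400702e+00,  3.42724368e-01,  1.52501440e+00,  1.03207813e-05,
        1.27541283e+00, -1.45984635e-01]), 'dq': array([-0.00199571,  0.00085679, -0.00021359,  0.00060756, -0.00141862,
       -0.00133076]), 'tau': array([ 5.30632315e-04, -4.31222713e+01, -2.44233209e+01,  7.19577447e-02,
        5.54866449e-02, -5.80361939e-05]), 'tool_pos': array([119.91427587, 510.70038742, 226.04503199]), 'tcp_rot': array([-1.72311153,  1.56923736, -1.95391921]), 'contact_force': array([ 0.31924113, -0.01553428,  0.58510481]), 'moment': array([ 0.00828139, -0.01510639,  0.01409149]), 'grip_width': 91.69360117874668}
top {'image': 0, 'K': [[418.0103, 0.0, 279.7494], [0.0, 418.0103, 204.0649], [0.0, 0.0, 1.0]], 'position': [461.7876, 28.6431, 1155.9048], 'attitude': [-3.085, -0.0068, -1.5542]}
side {'image': 0, 'K': [[388.2228, 0.0, 280.006], [0.0, 388.2228, 208.5286], [0.0, 0.0, 1.0]], 'position': [525.4202, -833.0275, 646.9415], 'attitude': [-2.1429, 0.0112, -0.0242]}
wrist {'image': 0, 'K': [[306.3796, 0.0, 280.1034], [0.0, 306.3796, 214.4658], [0.0, 0.0, 1.0]], 'mount': [[-0.0009, -0.2778, 0.9606, -157.5888], [1.0, 0.0005, 0.001, 0.35], [-0.0008, 0.9606, 0.2778, -75.5179], [0.0, 0.0, 0.0, 1.0]]}
```

View pics/top0.png

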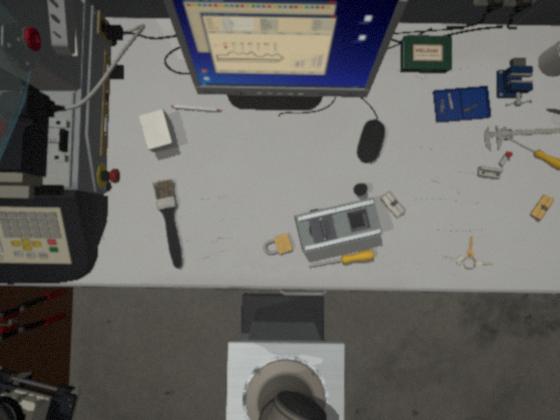

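View pics/side0.png

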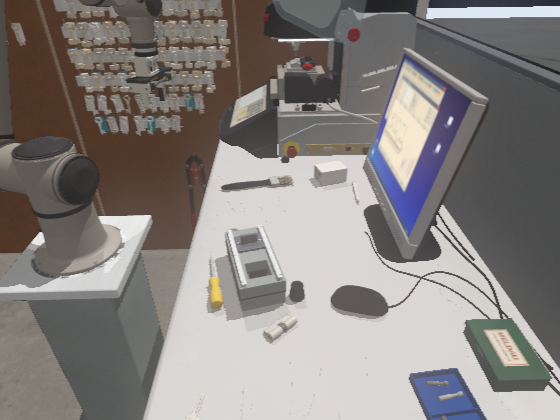

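The top view shows the station centred at about (338,229), with the square well at right (358,218), the shutter at left, the padlock at (278,244), the screwdriver at (345,259), and the loupe at (361,189). The side view shows it at (255,263). I'll enlarge both to pick out the corners.

```bash
python3 - <<'E'
import cv2,numpy as np,pickle
d=pickle.load(open("c0.pkl","rb"))
a=cv2.resize(d["top"]["image"][180:280,260:410],None,fx=5.2,fy=5.2,interpolation=cv2.INTER_CUBIC)
b=cv2.resize(d["side"]["image"][215:315,195:345],None,fx=5.2,fy=5.2,interpolation=cv2.INTER_CUBIC)
for im,u0,v0 in((a,260,180),(b,195,215)):
    for k in range(0,150,10):
        cv2.putText(im,str(u0+k),(int(k*5.2),10),0,.35,(255,0,0),1);cv2.line(im,(int((k+.5)*5.2),12),(int((k+.5)*5.2),18),(255,0,0),1)
    for k in range(0,100,10):
        cv2.putText(im,str(v0+k),(0,int((k+.5)*5.2)+4),0,.35,(255,0,0),1)
cv2.imwrite("pics/ta.png",a[:,:,::-1]);cv2.imwrite("pics/sa.png",b[:,:,::-1])
E
```

```text
(no output)
```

View pics/ta.png

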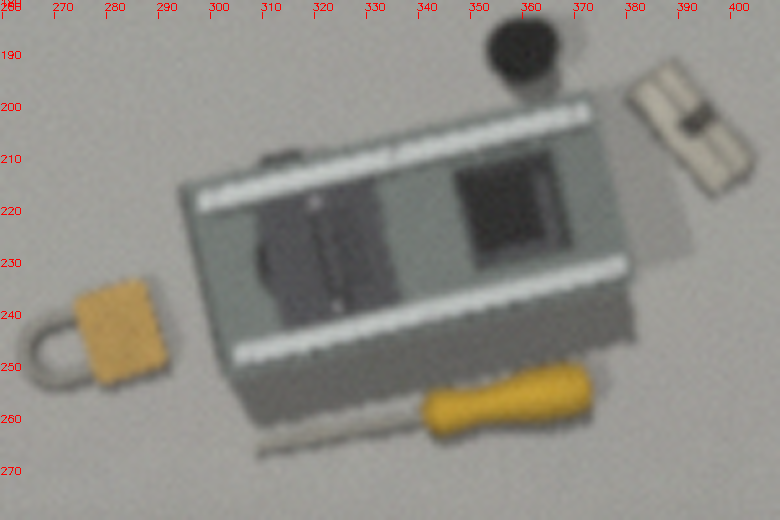

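View pics/sa.png

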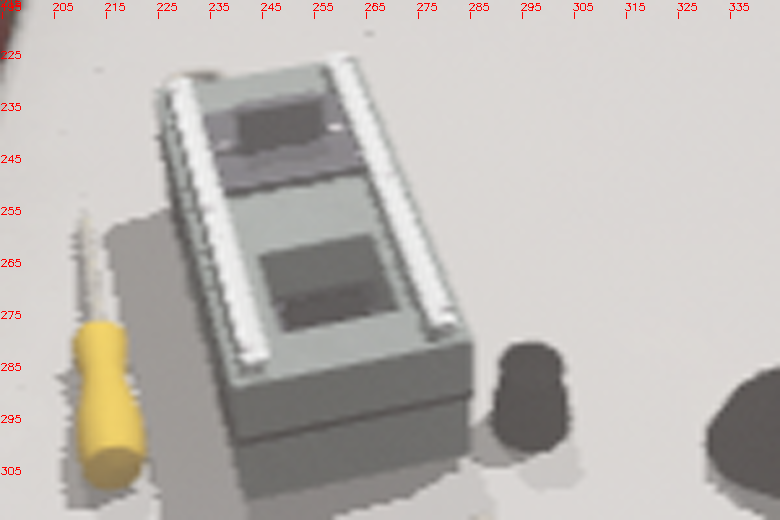

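The enlargements show the square-well mouth with corners at about (347,213), (366,209), (370,226), (352,231) in the top view. The fin lies near (323,229), and both rails are bright and easy to mask. The loupe is next to the rear rail, at (360,188).

```bash
cat > h.py <<'E'
import numpy as np,cv2
from scipy.spatial.transform import Rotation as R
def rot(a): return R.from_euler('xyz',a).as_matrix()
def ray(c,uv,z,obs=None):
    K=np.array(c["K"]);d=np.c_[np.atleast_2d(uv),np.ones(len(np.atleast_2d(uv)))]@np.linalg.inv(K).T
    if "mount" in c:
        T=np.eye(4);T[:3,:3]=rot(obs["tcp_rot"]);T[:3,3]=obs["tool_pos"];M=T@np.array(c["mount"]);Rm,p=M[:3,:3],M[:3,3]
    else: Rm,p=rot(c["attitude"]),np.array(c["position"])
    d=d@Rm.T
    return p+d*((z-p[2])/d[:,2])[:,None]
E
python3 - <<'E'
from h import *
import pickle
d=pickle.load(open("c0.pkl","rb"))
for n,(u0,u1,v0,v1),th in(("top",(290,385,190,255),0.83),("side",(215,290,220,292),.0)):
    c=d[n];g=c["image"].min(2)[v0:v1,u0:u1].copy()
    if n=="top": g[:, :][:]=g; t=185
    else: t=215
    m=(g>t).astype(np.uint8)
    N,l,s,_=cv2.connectedComponentsWithStats(m)
    for i in range(1,N):
        if s[i,4]<40: continue
        p=np.argwhere(l==i)[:,::-1]+[u0,v0]
        w=ray(c,p,80)[:,:2]
        mu=w.mean(0);_,_,V=np.linalg.svd(w-mu,full_matrices=0);q=(w-mu)@V[0]
        print(n,s[i,4],"mean",mu.round(1),"dir",np.degrees(np.arctan2(*V[0][::-1])).round(1),"ext",(mu+V[0]*q.min()).round(1),(mu+V[0]*q.max()).round(1))
c=d["top"];f=lambda q:np.array(q)/5.2+[260,180]-.5
print("sq top",ray(c,f([[455,172],[552,152],[572,240],[478,268]]),72).round(1).tolist())
print("fin top",ray(c,f([[315,200],[338,303]]),99).round(1).tolist())
print("plate",ray(c,f([[255,210],[376,180],[400,298],[283,325]]),77).round(1).tolist())
c=d["side"];f=lambda q:np.array(q)/5.2+[195,215]-.5
print("sq side",ray(c,f([[260,256],[372,234],[400,309],[287,330]]),72).round(1).tolist())
print("fin side",ray(c,f([[235,108],[325,95]]),99).round(1).tolist())
c=d["top"];f=lambda q:np.array(q)/5.2+[260,180]-.5
print("loupe",ray(c,f([522,50]),36).round(),"drv",ray(c,f([[440,410],[580,390],[258,450]]),20).round().tolist())
print("padlock",ray(c,f([[75,300],[140,280],[165,360],[100,385]]),15).round().tolist(),"cyl",ray(c,f([[630,95],[672,60],[755,155],[715,195]]),15).round().tolist())
E
```

```text
top 50 mean [499.8 -75.1] dir 104.3 ext [ 510.  -115.2] [489.8 -35.7]
side 188 mean [ 512.  -129.2] dir -75.9 ext [486.1 -25.8] [ 534.4 -218.4]
side 187 mean [ 437.3 -151.7] dir -75.9 ext [410.8 -46.1] [ 458.6 -236.3]
sq top [[504.1, -152.8, 72.0], [514.9, -201.2, 72.0], [471.2, -211.4, 72.0], [456.5, -164.6, 72.0]]
fin top [[488.3, -80.2, 99.0], [438.5, -91.9, 99.0]]
plate [[483.4, -52.7, 77.0], [499.3, -112.7, 77.0], [441.0, -125.1, 77.0], [426.7, -67.3, 77.0]]
sq side [[455.4, -165.7, 72.0], [503.7, -152.9, 72.0], [515.6, -201.4, 72.0], [469.0, -212.3, 72.0]]
fin side [[442.0, -94.7, 99.0], [482.6, -86.4, 99.0]]
loupe [[ 569. -193.   36.]] drv [[382.0, -155.0, 20.0], [394.0, -227.0, 20.0], [360.0, -60.0, 20.0]]
padlock [[436.0, 36.0, 15.0], [447.0, 2.0, 15.0], [405.0, -11.0, 15.0], [392.0, 22.0, 15.0]] cyl [[549.0, -254.0, 15.0], [567.0, -276.0, 15.0], [518.0, -320.0, 15.0], [497.0, -299.0, 15.0]]
```

```bash
cat >> h.py <<'E'
SQ=np.array([486.,-182.8]);YS=np.array([-.2436,.9699]);XS=np.array([.9699,.2436])
RW=SQ+106*YS; C=SQ+53*YS
def world(xs,ys,z): return np.r_[C+xs*XS+ys*YS,z]
def plan(o,target,yaw_ty=None):
    """target world, yaw_ty deg of tool y in world; returns tool shift (before turning) and turn"""
    M=rot(o["tcp_rot"]);t=M.T@(target-o["tool_pos"])
    ty=np.degrees(np.arctan2(M[1,1],M[0,1]))
    print("tool x",M[:,0].round(3),"ty yaw",ty.round(2),"shift",t.round(1),"station xy of tcp",((o["tool_pos"][:2]-C)@XS).round(1),((o["tool_pos"][:2]-C)@YS).round(1),"z",o["tool_pos"][2].round(1),"F",o["contact_force"].round(1))
E
python3 - <<'E'
from h import *;from plant import *
o=get_obs();print(rot(o["tcp_rot"]).round(3));print(C,RW)
plan(o,world(0,85,226))
E
```

```text
[[-0.     0.229  0.973]
 [-0.001  0.973 -0.229]
 [-1.    -0.001 -0.   ]]
[ 473.0892 -131.3953] [460.1784 -79.9906]
tool x [-0.    -0.001 -1.   ] ty yaw 76.78 shift [   0.7 -468.9  451.6] station xy of tcp -186.0 708.9 z 226.2 F [ 0.9  0.4 -0.6]
```

Call:
{"name": "send_rows", "arguments": {"moves": [[0,0,0,10],[0,0,0,10],[0,0,0,10],[0,0,0,10],[0,0,0,10],[0,0,0,10],[0,0,0,2.7],[0,0,0,0]], "hand": 0}}

```text
time: 1.15
tool_pos: [120.0, 510.9, 226.5]
tcp_rot: [-0.547, 1.57, -1.872]
contact_force: [-0.8, 1.0, 1.1]
grip_width: 16.5
```

```bash
python3 - <<'E'
from h import *;from plant import *
o=get_obs();plan(o,world(0,85,200));print(o["time"],o["grip_width"])
E
```

```text
tool x [-0.    -0.001 -1.   ] ty yaw 14.11 shift [ 26.7 185.8 624. ] station xy of tcp -186.0 709.0 z 226.5 F [-0.8  1.   1.1]
1.15 16.538347814033983
```

Call:
{"name": "send_rows", "arguments": {"moves": [[0,30,35,0],[0,30,35,0],[0,30,35,0],[0,30,35,0],[0,30,35,0],[0,30,35,0],[0,6,45,0],[0,0,45,0]]}}

```text
time: 2.15
tool_pos: [374.2, 264.0, 226.4]
tcp_rot: [-1.192, 1.571, -2.516]
contact_force: [0.9, 0.8, -0.6]
grip_width: 0.4
```

Call:
{"name": "send_rows", "arguments": {"moves": [[0,0,45,0],[0,0,45,0],[0,0,45,0],[0,0,45,0],[0,0,45,0],[0,0,45,0],[0,0,0,0],[0,0,0,0]]}}

```text
time: 3.15
tool_pos: [438.8, 3.8, 226.6]
tcp_rot: [-2.66, 1.57, 2.299]
contact_force: [-0.6, -0.5, -0.4]
grip_width: 0.5
```

```bash
python3 - <<'E'
from h import *;from plant import *
import pickle
o=get_obs();plan(o,world(0,85,200));c=capture("wrist");pickle.dump((o,c),open("w1.pkl","wb"))
im=c["image"].copy()
# overlay predicted points
def proj(P):
    T=np.eye(4);T[:3,:3]=rot(o["tcp_rot"]);T[:3,3]=o["tool_pos"];M=np.linalg.inv(T@np.array(c["mount"]))
    p=M[:3,:3]@P+M[:3,3];q=np.array(c["K"])@p;return tuple((q[:2]/q[2]).astype(int))
for P in [world(0,-53,72),world(25,-28,72),world(-25,-28,72),world(25,-78,72),world(50,105,72),world(-50,105,72),world(0,53,99),world(50,-105,72),world(-50,-105,72)]:
    cv2.circle(im,proj(P),2,(255,0,0),-1)
cv2.imwrite("pics/w1.png",cv2.resize(im,None,fx=1.4,fy=1.4)[:,:,::-1])
print(o["time"],o["grip_width"])
E
```

```text
tool x [-0.001  0.001 -1.   ] ty yaw 14.08 shift [26.5  0.3 54.5] station xy of tcp -0.3 139.5 z 226.6 F [-0.6 -0.5 -0.4]
3.15 0.4975423910297377
```

View pics/w1.png

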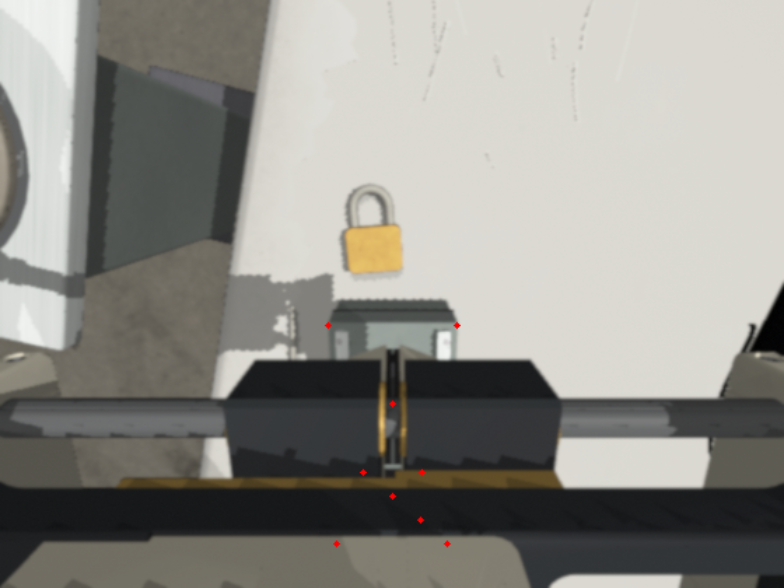

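The wrist view shows the round-well end of the station at (331–456, 325), which matches the predicted corners (328–457, 325) to about 1 mm. The padlock is at (373,248), clear of the path.

Call:
{"name": "send_rows", "arguments": {"moves": [[25,0,27,0],[30,0,27,0],[30,0,0,0],[30,0,0,0],[10,0,0,0],[0,0,0,0]]}}

```text
time: 3.95
tool_pos: [452.2, -48.2, 101.7]
tcp_rot: [-2.276, 1.57, 2.683]
contact_force: [-0.3, 0.1, 0.5]
grip_width: 0.6
```

```bash
python3 - <<'E'
from h import *;from plant import *
o=get_obs();plan(o,world(0,85,85));c=capture("side")
cv2.imwrite("pics/s2.png",cv2.resize(c["image"][150:310,160:360],None,fx=3.7,fy=3.7,interpolation=cv2.INTER_CUBIC)[:,:,::-1])
E
```

```text
tool x [-0.001  0.    -1.   ] ty yaw 14.16 shift [16.7 -0.   0.8] station xy of tcp 0.0 85.8 z 101.7 F [-0.3  0.1  0.5]
```

View pics/s2.png

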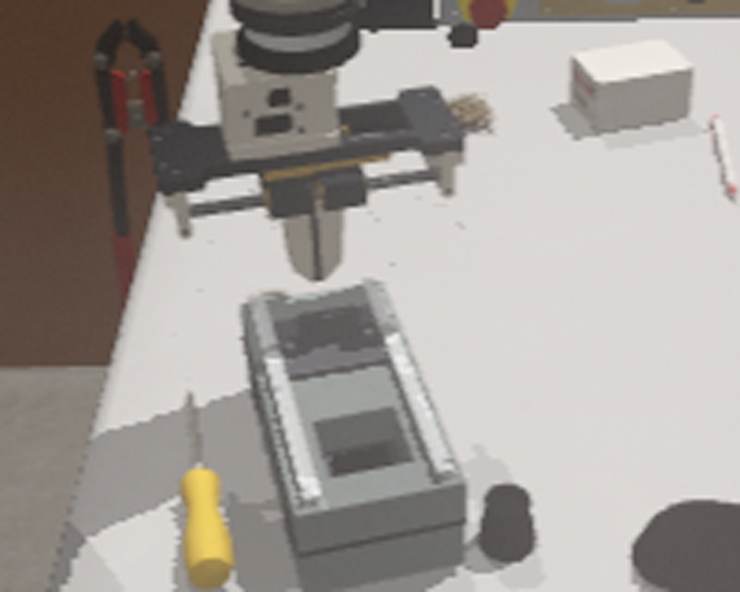

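The side view shows the shut fingers tapering to about 18 mm at the tip, (318,280) in the crop, beyond the +y end and clear. Next I'll descend to about z = 86 and push the fin.

Call:
{"name": "send_rows", "arguments": {"moves": [[8,0,0,0],[7.5,0,0,0],[0,0,0,0],[0,0,8,0],[0,0,8,0],[0,0,6,0],[0,0,6,0],[0,0,6,0]]}}

```text
time: 5.0
tool_pos: [460.6, -82.2, 86.3]
tcp_rot: [2.712, 1.57, 1.386]
contact_force: [-0.5, 0.9, 0.7]
grip_width: 0.6
```

Call:
{"name": "send_rows", "arguments": {"moves": [[0,0,6,0],[0,0,6,0],[0,0,6,0],[0,0,6,0],[0,0,6,0]]}}

```text
time: 5.62
tool_pos: [467.9, -111.4, 86.2]
tcp_rot: [2.985, 1.571, 1.66]
contact_force: [0.0, 2.1, 1.9]
grip_width: 0.4
```

```bash
python3 - <<'E'
from h import *;from plant import *
o=get_obs();plan(o,world(0,-18,86));c=capture("side")
cv2.imwrite("pics/s3.png",cv2.resize(c["image"][170:310,190:330],None,fx=4,fy=4,interpolation=cv2.INTER_CUBIC)[:,:,::-1])
E
```

```text
tool x [-0.  0. -1.] ty yaw 14.08 shift [ 0.2  0.2 38.7] station xy of tcp -0.1 20.7 z 86.2 F [0.  2.1 1.9]
```

View pics/s3.png

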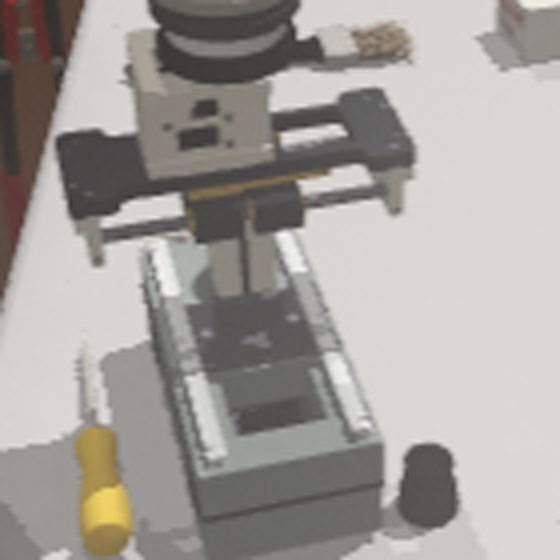

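The side view shows the shutter sliding with the fingers and the plate near (255,330) in the crop. The force is about 2 N. I'll keep pushing.

Call:
{"name": "send_rows", "arguments": {"moves": [[0,0,7,0],[0,0,7,0],[0,0,7,0],[0,0,7,0],[0,0,7,0],[0,0,6,0],[0,0,0,0]]}}

```text
time: 6.55
tool_pos: [478.2, -151.4, 86.2]
tcp_rot: [0.786, 1.57, -0.54]
contact_force: [-0.1, -1.1, 0.7]
grip_width: 0.5
```

Call:
{"name": "send_rows", "arguments": {"moves": [[0,0,-8,0],[-20,0,-20,0],[-30,0,-45,0],[-30,0,-45,0],[-30,0,-50,0],[0,0,-50,0],[0,0,0,0],[0,0,0,0]]}}

```text
time: 7.55
tool_pos: [424.7, 60.8, 196.3]
tcp_rot: [0.804, 1.57, -0.52]
contact_force: [-0.2, 0.5, -0.3]
grip_width: 0.8
```

```bash
python3 - <<'E'
from h import *;from plant import *
o=get_obs();plan(o,world(0,53,110))
for n in("top","side"):
    c=capture(n)
    b=(260,180,410,280) if n=="top" else (195,195,345,295)
    cv2.imwrite(f"pics/{n}4.png",c["image"][:,:,::-1])
    im=cv2.resize(c["image"][b[1]:b[3],b[0]:b[2]],None,fx=4,fy=4,interpolation=cv2.INTER_CUBIC)
    globals()[n]=im
cv2.imwrite("pics/ts4.png",np.vstack([top,side])[:600,:,::-1] if 0 else cv2.resize(np.vstack([top,side]),(450,600))[:,:,::-1])
E
```

```text
tool x [ 0. -0. -1.] ty yaw 14.15 shift [ 8.630e+01 -1.000e-01  1.452e+02] station xy of tcp -0.1 198.2 z 196.3 F [-0.2  0.5 -0.3]
```

View pics/ts4.png

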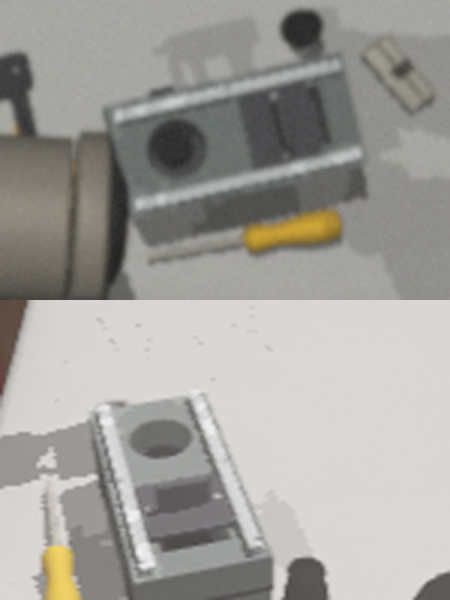

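The shutter is off and the whole round well is visible, at about (177,149) in the top crop and (161,438) in the side crop. I'll check its position by casting rays.

```bash
python3 - <<'E'
from h import *;from plant import *
import pickle
d=pickle.load(open("c0.pkl","rb"));o=get_obs()
print(RW,ray(d["top"],[318.7,229.3],72),ray(d["side"],[248.2,240.7],72))
im=cv2.imread("pics/side4.png",0)[222:260,225:275].astype(int)
m=((im<125)).astype(np.uint8);N,l,s,ce=cv2.connectedComponentsWithStats(m);print(s.tolist(),ce.tolist(),im[19,10:40])
E
```

```text
[460.1784 -79.9906] [[459.56146627 -79.71572724  72.        ]] [[459.94679365 -81.18760129  72.        ]]
[[0, 0, 50, 38, 1487], [32, 7, 5, 10, 12], [2, 12, 1, 1, 1], [14, 13, 20, 13, 201], [1, 19, 8, 19, 52], [4, 19, 1, 2, 2], [15, 18, 30, 20, 143], [5, 23, 1, 2, 2]] [[24.620040349697376, 16.638197713517147], [34.166666666666664, 11.666666666666666], [2.0, 12.0], [23.238805970149254, 18.90547263681592], [3.8846153846153846, 29.71153846153846], [4.0, 19.5], [32.42657342657343, 33.74825174825175], [5.0, 23.5]] [162 162 151 129 115 113 112 110 108 109 110 109 109 110 110 110 111 111
 111 111 109 111 108 121 148 162 143 114 145 195]
```

Call:
{"name": "send_rows", "arguments": {"moves": [[0,0,45,0],[0,0,45,0],[25,0,40,0],[30,0,15,0],[31,0,0,0],[0,0,0,0]]}}

```text
time: 8.4
tool_pos: [458.4, -80.7, 108.2]
tcp_rot: [-2.153, 1.565, 2.803]
contact_force: [-0.3, 1.4, -0.7]
grip_width: 0.5
```

```bash
python3 - <<'E'
from h import *;from plant import *
plan(get_obs(),world(0,53,44))
E
```

```text
tool x [-0.005  0.002 -1.   ] ty yaw 13.93 shift [64.2  2.2 -0.1] station xy of tcp -1.9 52.7 z 108.2 F [-0.3  1.4 -0.7]
```

Call:
{"name": "send_rows", "arguments": {"moves": [[0,0,0,0],[15,0,0,0],[15,0,0,0],[12,0,0,0],[8,0,0,0],[0,0,0,0]]}}

```text
time: 9.15
tool_pos: [460.0, -79.9, 60.1]
tcp_rot: [-2.39, 1.57, 2.568]
contact_force: [-0.4, -0.5, 1.0]
grip_width: 0.5
```

```bash
python3 - <<'E'
from h import *;from plant import *
plan(get_obs(),world(0,53,44))
E
```

```text
tool x [-0.  0. -1.] ty yaw 14.08 shift [16.1  0.1  0.1] station xy of tcp -0.1 53.1 z 60.1 F [-0.4 -0.5  1. ]
```

Call:
{"name": "send_rows", "arguments": {"moves": [[4,0,0,0],[4,0,0,0],[3,0,0,0],[2,0,0,0],[1,0,0,0],[1,0,0,0],[0,0,0,0]]}}

```text
time: 10.02
tool_pos: [460.1, -80.0, 45.3]
tcp_rot: [1.336, 1.571, 0.011]
contact_force: [-0.2, -0.1, 3.6]
grip_width: 0.1
```

Call:
{"name": "send_rows", "arguments": {"moves": [[0.7,0,0,0],[0.7,0,0,0],[0,0,0,0]]}}

```text
time: 10.4
tool_pos: [460.2, -80.0, 44.6]
tcp_rot: [1.064, 1.57, -0.261]
contact_force: [-3.5, 1.2, 12.4]
grip_width: 0.3
```

The force has jumped to about 12 N at z = 44.6, so the button has bottomed. I'll hold it there.

Call:
{"name": "send_rows", "arguments": {"moves": [[0,0,0,0],[0,0,0,0],[0,0,0,0],[0,0,0,0],[0,0,0,0],[0,0,0,0],[0,0,0,0],[0,0,0,0]]}}

```text
time: 11.4
tool_pos: [460.2, -80.0, 44.6]
tcp_rot: [1.075, 1.57, -0.25]
contact_force: [-2.9, -1.1, 11.4]
grip_width: 0.4
```

Call:
{"name": "send_rows", "arguments": {"moves": [[0,0,0,0],[0,0,0,0],[0,0,0,0],[0,0,0,0]]}}

```text
time: 11.9
tool_pos: [460.2, -80.0, 44.6]
tcp_rot: [1.067, 1.57, -0.258]
contact_force: [-1.6, 1.2, 11.1]
grip_width: 0.7
```

Call:
{"name": "send_rows", "arguments": {"moves": [[-5,0,0,0],[-10,0,0,0],[-20,0,0,0],[-25,0,0,0],[-25,0,0,0],[0,0,40,0],[0,0,40,0],[0,0,0,0]]}}

```text
time: 12.9
tool_pos: [480.0, -159.7, 129.0]
tcp_rot: [0.58, 1.57, -0.747]
contact_force: [-0.7, -0.3, -0.7]
grip_width: 0.5
```

```bash
python3 - <<'E'
from h import *;from plant import *
import pickle
d=pickle.load(open("c0.pkl","rb"))
for n,uv in(("top",[[351,209],[356.5,231]]),("side",[[247,257.5],[265.5,253.5]])):
    p=ray(d[n],uv,99)[:,:2]-C;print(n,(p@XS).round(1),(p@YS).round(1))
plan(get_obs(),world(0,-62,86))
E
```

```text
top [ 31.5 -25.7] [-35.7 -36. ]
side [-20.7  21.3] [-41.4 -39.4]
tool x [ 0.001 -0.001 -1.   ] ty yaw 13.92 shift [43.   0.3 32.8] station xy of tcp -0.3 -29.2 z 129.0 F [-0.7 -0.3 -0.7]
```

Call:
{"name": "send_rows", "arguments": {"moves": [[0,0,20,0],[0,0,15,0],[0,0,0,0],[20,0,0,0],[15,0,0,0],[8,0,0,0],[0,0,0,0]]}}

```text
time: 13.78
tool_pos: [487.8, -191.2, 85.3]
tcp_rot: [-2.426, 1.569, 2.532]
contact_force: [0.5, -0.1, 0.3]
grip_width: 0.5
```

Call:
{"name": "send_rows", "arguments": {"moves": [[0,0,-6,0],[0,0,-7,0],[0,0,-8,0],[0,0,-8,0],[0,0,-8,0],[0,0,-8,0],[0,0,-8,0],[0,0,-8,0]]}}

```text
time: 14.78
tool_pos: [473.1, -131.8, 85.8]
tcp_rot: [1.64, 1.571, 0.314]
contact_force: [0.8, -1.0, -0.2]
grip_width: 0.4
```

Call:
{"name": "send_rows", "arguments": {"moves": [[0,0,-8,0],[0,0,-8,0],[0,0,-6,0],[0,0,-6,0],[0,0,0,0]]}}

```text
time: 15.4
tool_pos: [465.8, -104.6, 85.6]
tcp_rot: [-2.373, 1.57, 2.586]
contact_force: [0.4, -0.6, -0.4]
grip_width: -0.0
```

```bash
python3 - <<'E'
from h import *;from plant import *
plan(get_obs(),world(0,39,86))
E
```

```text
tool x [-0.001  0.001 -1.   ] ty yaw 14.1 shift [ -0.4   0.5 -11.2] station xy of tcp -0.5 27.8 z 85.6 F [ 0.4 -0.6 -0.4]
```

Call:
{"name": "send_rows", "arguments": {"moves": [[0,0,-3,0],[0,0,-3,0],[0,0,-2,0],[0,0,0,0]]}}

```text
time: 15.9
tool_pos: [464.3, -97.1, 85.8]
tcp_rot: [-3.026, 1.57, 1.932]
contact_force: [1.3, 0.5, -0.0]
grip_width: 0.4
```

Call:
{"name": "send_rows", "arguments": {"moves": [[0,0,-1.5,0],[0,0,-1.5,0],[0,0,0,0]]}}

```text
time: 16.27
tool_pos: [463.7, -94.3, 85.8]
tcp_rot: [2.572, 1.571, 1.247]
contact_force: [-0.3, -0.5, -0.1]
grip_width: 0.3
```

Call:
{"name": "send_rows", "arguments": {"moves": [[0,0,-1.5,0],[0,0,-1,0],[0,0,0,0]]}}

```text
time: 16.65
tool_pos: [463.3, -92.6, 85.8]
tcp_rot: [0.282, 1.57, -1.043]
contact_force: [0.4, -5.0, -0.9]
grip_width: 0.4
```

Call:
{"name": "send_rows", "arguments": {"moves": [[0,0,-1,0],[0,0,-1,0],[0,0,0,0]]}}

```text
time: 17.02
tool_pos: [463.3, -92.2, 85.9]
tcp_rot: [0.193, 1.567, -1.131]
contact_force: [0.1, -12.3, -3.4]
grip_width: 0.3
```

The force rose to 12 N while the tip stopped moving, so the shutter is at its end stop. I'll back off, lift clear, and take a look.

Call:
{"name": "send_rows", "arguments": {"moves": [[0,0,4,0],[0,0,8,0],[-20,0,0,0],[-40,0,0,0],[-50,0,0,0],[-50,0,-30,0],[0,0,-45,0],[0,0,-45,0]]}}

```text
time: 18.02
tool_pos: [436.1, 15.7, 246.5]
tcp_rot: [1.723, 1.569, 0.397]
contact_force: [0.7, -0.2, -1.1]
grip_width: 0.2
```

Call:
{"name": "send_rows", "arguments": {"moves": [[0,0,-45,0],[0,0,-45,0],[0,0,-45,0],[0,0,-45,0],[0,0,0,0],[0,0,0,0]]}}

```text
time: 18.77
tool_pos: [392.5, 189.0, 245.7]
tcp_rot: [-1.308, 1.571, -2.633]
contact_force: [0.5, -0.2, 0.1]
grip_width: -0.3
```

```bash
python3 - <<'E'
from h import *;from plant import *
o=get_obs();plan(o,world(0,39,86));print(o["time"],o["dq"].round(3))
a=capture("top")["image"];b=capture("side")["image"]
im=np.vstack([cv2.resize(a[180:280,260:410],(600,400)[:2],interpolation=cv2.INTER_CUBIC),cv2.resize(b[215:315,195:345],(600,400),interpolation=cv2.INTER_CUBIC)])
cv2.imwrite("pics/f.png",cv2.resize(im,(450,600))[:,:,::-1])
b0=cv2.imread("pics/side0.png")[:,:,::-1]
m=np.abs(b.astype(int)-b0).max(2)[200:345,190:400]>40
ys,xs=np.nonzero(m);print(m.sum(),xs.min()+190,xs.max()+190,ys.min()+200,ys.max()+200) if m.any() else print("same")
E
```

```text
tool x [-0. -0. -1.] ty yaw 14.12 shift [159.8   0.  291.3] station xy of tcp -0.1 330.3 z 245.7 F [ 0.5 -0.2  0.1]
18.775 [-0.026 -0.003  0.002 -0.    -0.004  0.005]
325 196 263 213 252
```

View pics/f.png

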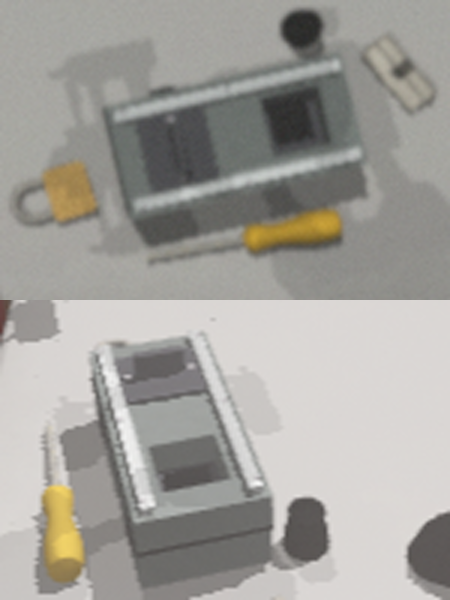

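The shutter covers the round well (fin at about (178,150) in the top crop, no well edge showing). The square well is open, and the station and bystanders look unmoved.

```bash
python3 -c "
from plant import *
print(close_job())"
```

```text
the job is handed in; nothing more can be done
None
```

I carried out all three steps and handed the job in at about 19 s of the 56 s allowed. The hand-in gives no verdict, and I could not read the shutter or button positions directly.

- **Opening:** I pushed the shutter off by its fin with the shut fingertips. The pictures put it at about 0.09 m along its travel, and the whole round well was visible.
- **Pressing:** I pressed the reset button until it bottomed. The force jumped from about 4 N to about 12 N with the tip at z = 44.6 mm, where 44.5 mm is the expected bottom. I held it there for about 1.5 s.
- **Closing:** I pushed the shutter back until it hit its end stop, with about 12 N and no further movement.

In the last pictures the shutter covers the round well. The station and the bystanders in those crops look where they were; the brush was outside them. The arm is clear, with no contact force. A pixel comparison of the side view before and after found changes only at the shutter end of the station. I take these to be the shutter and the arm's shadow.

- **Starting position:** the shutter seemed to begin about 8–10 mm short of its stop over the round well, so I closed it by force rather than by distance.
- **Not seen:** the reset button is under the shutter, so I did not see it spring back up. The tip never went below about 85 mm over the square well, so it cannot have touched the test button.

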